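# Stack two slide cases on the sloping stand

### The job

Put the two flat slide cases away on the sloping stand, lid up: the wide one flat on the sloping shelf and the narrow one flat on top of it, both pointing lengthwise down the slope and near the middle of the shelf's width. Push each one squarely home, so that its short end rests against the backstop with no gap. Leave the beaker, the white-capped bottle and the round case where they stand.

Things in the scene. Friction and masses are not known exactly. Their poses are not given: they have to be found in the camera images.
- wide_case: Closed flat slide case, a plain box with rounded edges: 90 mm long (its x) x 60 mm wide (its y) x 16 mm thick (its z); grey lower half, white lid, 100 g. Origin: centre of the underside. It lies lid up on the bench at the left of the stand, yaw within 0.5 rad of the robot's x; which of the two cases lies further left changes. Both ends are alike for this job.
- narrow_case: Closed flat slide case, a plain box with rounded edges: 90 mm long (its x) x 38 mm wide (its y) x 16 mm thick (its z); grey lower half, white lid, 70 g. Origin: centre of the underside. It lies lid up on the bench at the left of the stand, yaw within 0.5 rad of the robot's x; which of the two cases lies further left changes. Both ends are alike for this job.
- stand: Stand of grey painted sheet metal, fixed to the bench, 135 x 100 mm, yaw within 0.3 rad of the robot's frame; it carries a shelf that slopes down, away from the robot, at 15 degrees to a backstop at the far end. The shelf's high near edge is about 66 mm above the bench. Origin: centre of its underside.
- rest: The stand's sloping shelf and backstop. Origin: on the shelf surface at the foot of the backstop's near face, mid-width, 34 mm above the bench. x: down the slope towards the backstop; y: along the backstop; z: square to the shelf, up. Shelf: x -125 to 0 mm, y -50 to 50 mm, no side walls. Backstop: 42 mm high along z, 100 mm wide. Cases may not slide home by themselves.
- beaker: Bystander: small clear beaker, 53 x 57 x 66 mm, standing loose on the bench behind the cases. Origin: centre of its underside.
- tuning_bottle: Bystander: small white bottle with a white cap, 48 mm across, 101 mm tall, standing loose behind the cases. Origin: centre of its underside.
- cone_case: Bystander: round flat case, 61 mm across, 24 mm tall, lying loose to the right of the stand. Origin: centre of its underside.
Things that resemble listed ones, but are neither listed nor needed, are in the scene too. What is shaped like the wide_case but orange is not meant.

How it is judged:
By the outcome, as a careful person would: the job done as asked, in the order asked, and still so for the second after the job is handed in, with the robot touching nothing.
It also fails if it takes over 64 s, if anything falls off the work surface, if the arm or the gripper's body presses on something with over 40 N, if the wrist force passes 120 N, or if a joint passes its speed limit or range.

### The arm

A 7-joint arm with a two-finger parallel gripper is mounted at the origin on a cart in front of the work surface, level with it; the furniture and walls round the work are solid. World frame = base frame: x ahead of the robot, y to its left, z up, the work surface at z = 0. Lengths are in m, angles in rad, forces in N, time in s.
With the tool pointing down it reaches from about 0.4 to 0.85 m from the base axis. Payload 4.5 kg.
Tool frame: the origin (TCP) lies between the finger pads; the fingertips stand 25 mm ahead of it and the grasp point (between the pads) lies 6 mm ahead of it (r.tips_ahead is the distance from the TCP to the fingertips, in m); z points along the fingers, y is the direction in which the jaws open and shut (so a half turn about z gives the same grasp; the last joint's range is limited). The gripper opens to 88 mm and grips with 3 to 60 N. Pads are 18 mm wide; open, the fingers measure 123 mm over their backs; the gripper's body (75 mm by 187 mm) begins 45 mm behind the grasp point.
Start: joints at [-1.235, 0.689, -0.195, 1.565, 0.157, 0.902, -0.215], TCP at [0.186, 0.597, 0.264] pointing down, gripper open.
Joint ranges: [-3.01, 3.01], [-0.46, 2.08], [-1.47, 1.51], [0.13, 2.56], [-1, 4.14], [0.04, 2.09], [-2.66, 2.66]. Speed limits (rad/s): [2.57, 2.57, 3.14, 3.14, 3.14, 3.14, 3.14].

### API

Orientations are given as a unit quaternion [x, y, z, w].
In Python, from plant import r, imaging gives the robot as it stands.
- The arm moves only by the tool send_rows, never from a script. Its argument "moves" is one flat list of numbers, 6 for each row, row after row: the shift along the tool's x, y, z in m, then the turn, a rotation vector about the tool's x, y, z in degrees. A call has exactly 5 rows; each row is the pose to reach, as a shift and turn from the pose measured when the call began, along the tool's axes at that moment; what a row does not reach only later rows make up. A row lasts 1/12 s, in which the tool goes at most 41.7 mm and 7.16 degrees, less where a joint would pass 70% of its speed; a pose out of reach is approached as far as the arm can. A call with a gripper value outside its range is refused whole. "claw" is the closure, from -1 (fully open) to 1 (shut), so that 0 is half open, set as the call begins (left out, the last holds). The fingers move at their own pace and stop on an object; "grip_force" is the grip in N (left out, the last holds). Time passes only in rows, so rows that repeat a pose let the fingers close, or fill a call up. It gives the time, the measured TCP pose, the force and the opening at its end, in the units of the state.
- r.get_state(): the state, without advancing time (a new reading comes with each control period).
- imaging.snapshot(name): name is "side" or "top" or "wrist"; returns a dict with "image" (480x640x3 uint8, red, green, blue), "depth" (480x640 float32, m along the optical axis (not along the pixel's ray), 0 where there is no reading), "mtx" (3x3 intrinsics, pixels), "rvec" (rotation vector, rad) and "tvec" (3), from world to camera coordinates, as OpenCV has them. Camera axes: x right, y down, z forward; pixel columns grow to the right and rows downward; lengths in m; the calibration is good to about 2 mm. A picture is of the moment at which its call begins.
- r.finish_job(): hands the job in, once; it reports no verdict.
Trained networks look in a picture, given as the dict that the camera call returned (one of the last four; its "shot" number tells which), for a name from the list of things; names that differ only in an ending like _2 or _b are one class to them, and where a whole thing is asked for, a point or a joint stands for the part that bears it (a point fixed in the world has none). Each returns a list of dicts, best first, with "score" (0 to 1); they miss things now and then, are a little off and sometimes report something else, mostly with a low value. They report only what shows in the picture. A call takes as long as a camera call. They do not tell look-alikes from the thing itself.
- imaging.look_for(query, picture): "box" ([centre column, centre row, width, height] as shares, 0 to 1, of the picture: columns of its width, rows of its height, round what is visible of it).
- imaging.silhouettes(query, picture): "pixels" (480x640 bool, what is visible of it) and "box" ([centre column, centre row, width, height] as shares, 0 to 1, of the picture: columns of its width, rows of its height, round what is visible of it).
- imaging.pinpoint(query, picture): "point" ([column, row] as shares, 0 to 1, of the picture: columns of its width, rows of its height: a listed point, or the origin of a listed thing).
The state is a dict: "clock": time; "q": joint angles; "qd": joint speeds; "joint_torque": joint torques, N m; "tool_pos": TCP position; "eef_rot": TCP orientation; "contact_force": force on the tool from outside, world axes, zero at the start; "moment": the same for the moment, N m; "opening": opening from 0.0 (shut) to 1.0 (fully open).
Only numpy, scipy, OpenCV 4.12 (cv2) and the standard library are available. Lean on these libraries where they do the work, as an engineer would, in place of code of your own. Each camera call takes 0.05 s, during which the arm holds its last target.

## Working session

There is one attempt and no reset: what is moved stays moved. The work goes in short steps, Python scripts to look and compute and a tool call to move; the robot and the scene stay as the last step left them, time stands still between calls to the robot, and variables do not carry over. Pictures are saved under pics/ and viewed, and the job is handed in when it is done.

Besides the shell and the picture viewer there is one more tool, called after "Emit:" as name(argument=value, ...) on one line, values as JSON. send_rows: Moves the arm, as the interface text tells. Its arguments: {"type":"object","properties":{"moves":{"type":"array"},"claw":{"type":"number"},"grip_force":{"type":"number"}},"required":["moves"]}

```bash
ls; mkdir -p pics; cat > h.py <<'E'
import numpy as np,cv2
from plant import r,imaging
from scipy.spatial.transform import Rotation as R
def snap(n,f=None):
    s=imaging.snapshot(n)
    if f: cv2.imwrite('pics/'+f,s['image'][:,:,::-1])
    return s
def cloud(s):
    K=s['mtx'];d=s['depth'];v,u=np.mgrid[0:480,0:640]
    c=np.stack([(u-K[0,2])/K[0,0]*d,(v-K[1,2])/K[1,1]*d,d],-1)
    M=cv2.Rodrigues(np.array(s['rvec'],float))[0]
    w=(c-np.array(s['tvec']).ravel())@M
    w[d==0]=np.nan
    return w
E
python3 - <<'E'
from h import *
for n in ['top','side','wrist']:
    s=snap(n,n+'0.png'); np.savez('/tmp/'+n+'0.npz',**{k:v for k,v in s.items()})
    for q in ['wide_case','narrow_case','stand']:
        for o in imaging.look_for(q,s)[:4]: print(n,q,np.round(o['box'],3)*np.array([640,480,640,480]),round(o['score'],2))
st=r.get_state();print(st)
E
```

```text
pics
top wide_case [203.52 306.24  33.28  42.24] 0.93
top wide_case [142.08 301.44  42.24  47.04] 0.56
top narrow_case [280.32 283.2   20.48  40.32] 0.87
top stand [409.6  243.36  52.48  68.16] 0.94
side wide_case [227.84 204.96  42.88  20.16] 0.65
side wide_case [234.88 224.64  44.16  19.2 ] 0.63
side narrow_case [274.56 251.04  42.24  20.16] 0.76
side narrow_case [233.6  223.2   40.96  17.28] 0.49
side stand [373.12 297.6   94.72  73.92] 0.84
wrist wide_case [169.6 456.   54.4   9.6] 0.86
wrist wide_case [286.08 443.52  67.2   28.32] 0.77
{'clock': 0.6, 'q': array([-1.2351547 ,  0.68909438, -0.19462657,  1.56529091,  0.15731217,
        0.90250482, -0.21510999]), 'qd': array([-7.91703931e-05, -1.23587736e-03, -2.15014313e-03, -1.41717415e-03,
       -6.94735658e-04, -2.55681804e-04, -2.09005216e-04]), 'joint_torque': array([ 9.74697032e-04, -5.27244437e+01, -1.26648456e+00, -1.53679240e+01,
       -5.20039501e-02, -3.79478824e-04,  2.70995497e-05]), 'tool_pos': array([0.18577188, 0.59677881, 0.26374934]), 'eef_rot': array([ 1.50329112e-01,  9.88636008e-01,  4.49887783e-05, -2.75894736e-06]), 'contact_force': array([-0.4894802 , -0.60130807, -0.12096925]), 'moment': array([-0.01069432,  0.03433435,  0.01606994]), 'opening': 1.0021286274303407}
```

View pics/top0.png

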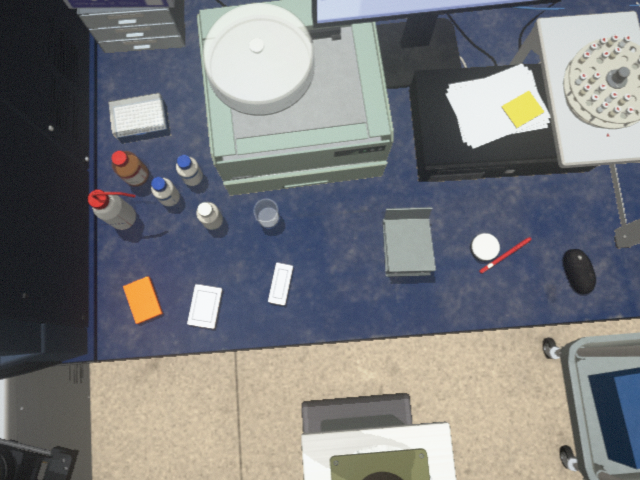

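View pics/side0.png

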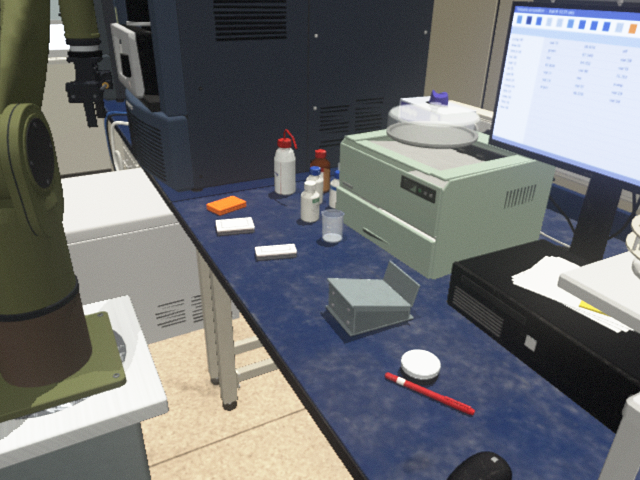

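View pics/wrist0.png

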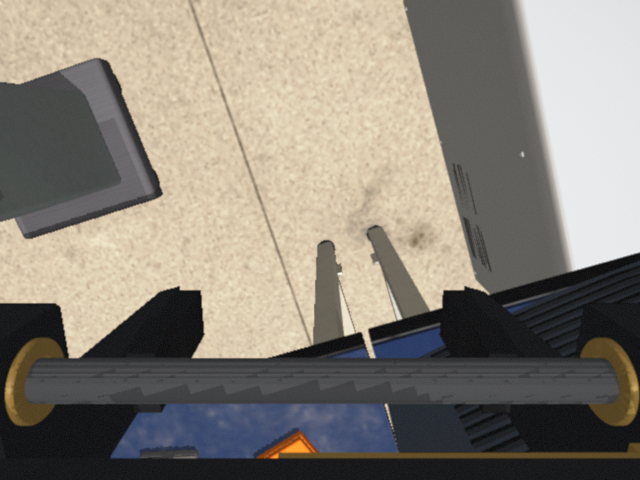

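The top view shows the orange decoy at (142,300), the wide case at (205,306), the narrow case at (280,284), and the stand at (409,243) with its backstop on the far side. Next I'll measure these positions.

```bash
cat > m.py <<'E'
from h import *
def rect(P):
    (c,sz,a)=cv2.minAreaRect(P.astype(np.float32)*1000); b=cv2.boxPoints((c,sz,a))
    e=[b[1]-b[0],b[2]-b[1]]; l=max(e,key=np.linalg.norm); y=np.arctan2(l[1],l[0]); y=(y+np.pi/2)%np.pi-np.pi/2
    return np.round(c,1),np.round(sz,1),round(float(y),3)
E
python3 - <<'E'
from m import *
for n in ['top','side']:
    s=snap(n); w=cloud(s); im=s['image'].astype(int)
    for q in ['wide_case','narrow_case']:
        for o in imaging.silhouettes(q,s)[:3]:
            m=o['pixels']; p=w[m]; p=p[np.isfinite(p[:,0])]
            pt=p[np.abs(p[:,2]-0.016)<0.006]
            print(n,q,round(o['score'],2),m.sum(),np.round(p.mean(0),4),np.median(im[m],0),'zmed',np.median(p[:,2]).round(4), rect(pt[:,:2]) if len(pt)>10 else '')
    for o in imaging.silhouettes('stand',s)[:1]:
        m=o['pixels'];p=w[m];p=p[np.isfinite(p[:,0])];print('stand',p.min(0),p.max(0),len(p)); np.save('/tmp/st_%s.npy'%n,p)
        print(rect(p[p[:,2]>0.01][:,:2]))
    for o in imaging.pinpoint('rest',s)[:2]: 
        c=(np.array(o['point'])*[640,480]);print('rest',c,o['score'],w[int(c[1]),int(c[0])])
    for q in ['beaker','tuning_bottle','cone_case']:
        for o in imaging.silhouettes(q,s)[:2]:
            p=w[o['pixels']];print(q,round(o['score'],2),np.nanmean(p,0).round(3),np.nanmax(p,0).round(3))
# bench z
s=snap('top');w=cloud(s);print('bench',np.nanmedian(w[320:335,240:260,2]),np.nanmedian(w[300:320,330:370,2]))
E
```

```text
top wide_case 0.88 1145 [0.4603 0.4875 0.0161] [245. 166.  70.] zmed 0.0163 (array([461.2, 488.9]), array([90. , 61.1]), 0.312)
top wide_case 0.56 1178 [0.4353 0.3509 0.0158] [246. 248. 249.] zmed 0.0163 (array([435.6, 352.4]), array([61.7, 90.9]), -0.247)
top narrow_case 0.72 677 [0.4706 0.1817 0.016 ] [245. 247. 248.] zmed 0.0161 (array([471.3, 182. ]), array([37.5, 89.5]), -0.285)
stand [ 0.46578814 -0.17494904 -0.00522309] [ 0.6284971  -0.05301236  0.07964666] 3240
(array([ 539.1, -107.9]), array([101. , 139.1]), -0.051)
rest [407.104 220.992] 0.88 [ 0.58881894 -0.11225796  0.0364927 ]
beaker 0.72 [0.633 0.202 0.029] [0.658 0.233 0.071]
tuning_bottle 0.72 [0.625 0.323 0.072] [0.655 0.349 0.106]
cone_case 0.84 [ 0.516 -0.28   0.021] [ 0.553 -0.251  0.03 ]
side wide_case 0.92 505 [0.4584 0.4793 0.0131] [253. 149.  63.] zmed 0.0158 (array([460.9, 487.4]), array([94.4, 66. ]), 0.318)
side wide_case 0.55 605 [0.4341 0.3443 0.0133] [251. 250. 246.] zmed 0.016 (array([435.7, 348.8]), array([69.4, 89.5]), -0.244)
side narrow_case 0.69 543 [0.4694 0.1736 0.0133] [249. 247. 244.] zmed 0.0158 (array([471.7, 179.6]), array([43.5, 90.8]), -0.298)
stand [ 0.46630715 -0.16318784 -0.00066059] [0.65676343 0.01059463 0.07664365] 4290
(array([ 538.7, -109.8]), array([103.6, 138.8]), -0.043)
rest [393.408 289.584] 0.84 [ 0.5941055  -0.10253296  0.03445537]
beaker 0.73 [0.625 0.191 0.041] [0.702 0.361 0.069]
tuning_bottle 0.83 [0.626 0.314 0.053] [0.711 0.517 0.103]
tuning_bottle 0.45 [0.436 0.345 0.012] [0.499 0.427 0.02 ]
cone_case 0.97 [ 0.512 -0.291  0.02 ] [ 0.547 -0.255  0.027]
bench 9.788206629215385e-05 -0.0002923127074392357
```

```bash
python3 - <<'E'
from m import *
for n in ['top','side']:
    p=np.load('/tmp/st_%s.npy'%n)
    sh=p[(p[:,0]<0.575)&(p[:,0]>0.485)&(p[:,2]>0.03)&(p[:,2]<0.075)]
    A=np.c_[sh[:,:2],np.ones(len(sh))]
    for _ in range(3):
        c=np.linalg.lstsq(A,sh[:,2],rcond=None)[0]; res=sh[:,2]-A@c; k=abs(res)<max(2*np.std(res),.002); sh=sh[k];A=A[k]
    print(n,len(sh),c,'slope',np.degrees(np.arctan(np.hypot(c[0],c[1]))),'yaw',np.arctan2(-c[1],-c[0]),res.std())
    # backstop: points above plane at far end
    h=p[:,2]-(np.c_[p[:,:2],np.ones(len(p))]@c)
    b=p[(h>0.006)&(p[:,0]>0.57)&(p[:,0]<0.64)]
    print('backstop',len(b),b.min(0),b.max(0))
    # edges in stand frame
    for yaw in [-0.06,-0.045,-0.03]:
        R2=np.array([[np.cos(yaw),np.sin(yaw)],[-np.sin(yaw),np.cos(yaw)]])
        q=p[(abs(h)<0.004)|(h>0.006)]; q=q[q[:,2]>.025]; qq=q[:,:2]@R2.T
        print(yaw,np.percentile(qq,[0.5,2,98,99.5],axis=0).round(4).tolist())
s=snap('top'); im=s['image'][190:300,360:460]
cv2.imwrite('pics/stand.png',cv2.resize(im,None,fx=6,fy=5.4,interpolation=cv2.INTER_CUBIC)[:,:,::-1])
E
```

```text
top 1586 [-0.26858981  0.01664018  0.19478844] slope 15.061757134207 yaw -0.06187481124064035 0.0018344444160006803
backstop 420 [ 0.57229569 -0.16022926  0.03882429] [ 0.60958786 -0.06100125  0.07964666]
-0.06 [[0.4759, -0.1246], [0.4779, -0.1226], [0.6102, -0.0268], [0.6122, -0.0254]]
-0.045 [[0.4749, -0.1326], [0.4768, -0.1309], [0.609, -0.035], [0.6109, -0.0336]]
-0.03 [[0.4736, -0.141], [0.4756, -0.1392], [0.6076, -0.0431], [0.6099, -0.0416]]
side 1138 [-0.26608998  0.02388195  0.19518269] slope 14.957779418675736 yaw -0.08951157806457484 0.0010236871966207064
backstop 668 [ 0.59234131 -0.16318784  0.03973968] [ 0.60904025 -0.0616121   0.07664365]
-0.06 [[0.4758, -0.1282], [0.4773, -0.1271], [0.6104, -0.0299], [0.6117, -0.0272]]
-0.045 [[0.4745, -0.1363], [0.476, -0.1351], [0.6092, -0.0383], [0.6105, -0.0357]]
-0.03 [[0.4729, -0.1446], [0.4746, -0.1436], [0.608, -0.0466], [0.6091, -0.0438]]
```

View pics/stand.png

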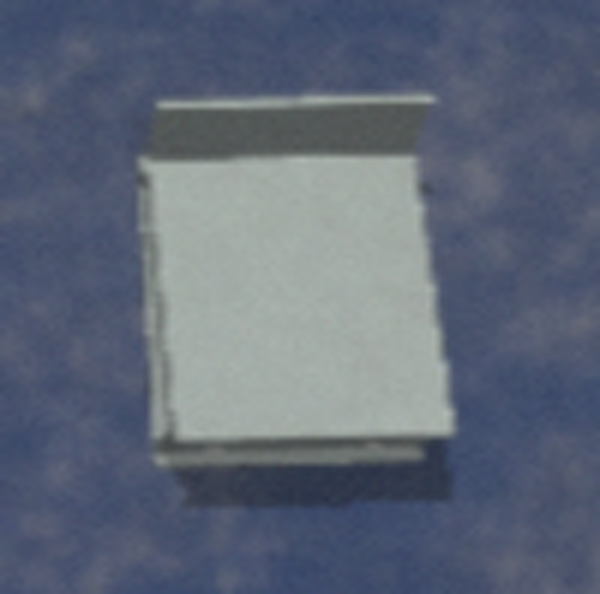

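```bash
python3 - <<'E'
from m import *
s=snap('top');K=s['mtx'];M=cv2.Rodrigues(np.array(s['rvec'],float))[0];C=-M.T@np.array(s['tvec']).ravel()
print('cam',C, 'depthstd')
c=np.array([-0.2682,0.0170,0.1948])
def hit(u,v,c):
    d=M.T@np.linalg.inv(K)@[u,v,1]; n=np.array([-c[0],-c[1],1]); t=(c[2]-n@C)/(n@d); return C+t*d
pts={k:hit(x/6-.5+.0833+360,y/5.4-.5+.0926+190,c) for k,(x,y) in dict(fl=(148,158),fr=(417,156),nl=(172,440),nr=(454,436)).items()}
for k,v in pts.items(): print(k,v.round(4))
fl,fr,nl,nr=[pts[k] for k in ['fl','fr','nl','nr']]
for a,b in [(nl,fl),(nr,fr)]: d=b-a;print('yaw side',np.arctan2(d[1],d[0]),np.linalg.norm(d))
for a,b in [(fr,fl),(nr,nl)]: d=b-a;print('yaw wid',np.arctan2(-d[0],d[1]),np.linalg.norm(d))
print('far mid',(fl+fr)/2,'near mid',(nl+nr)/2)
# side: backstop plane
p=np.load('/tmp/st_side.npy');h=p[:,2]-(np.c_[p[:,:2],np.ones(len(p))]@c)
b=p[(h>0.008)&(p[:,0]>0.57)&(p[:,0]<0.64)]
A=np.c_[b[:,1],b[:,2],np.ones(len(b))]
for _ in range(4):
    q=np.linalg.lstsq(A,b[:,0],rcond=None)[0];res=b[:,0]-A@q;k=abs(res)<max(.0015,2*res.std());A=A[k];b=b[k]
print('backstop x=',q,'yaw',np.arctan(-q[0]),'tilt',np.degrees(np.arctan(q[1])),len(b),res.std(),'x at foot y=-.11',q@[-.11,.034,1])
print(b[:,1].min(),b[:,1].max())
E
```

```text
cam [0.30700421 0.10657336 1.25368042] depthstd
fl [ 0.5962 -0.0623  0.0338]
fr [ 0.5888 -0.1623  0.0341]
nl [ 0.4734 -0.0543  0.0669]
nr [ 0.4668 -0.1545  0.067 ]
yaw side -0.0651543278248121 0.12746107025094688
yaw side -0.06396108665716019 0.12658329058262247
yaw wid -0.07332746622095933 0.10028516672859103
yaw wid -0.06487383013882456 0.1004273349359649
far mid [ 0.5925159  -0.11229966  0.03397814] near mid [ 0.47010169 -0.10438563  0.06694417]
backstop x= [0.05178153 0.26011226 0.59117952] yaw -0.05173531975460511 tilt 14.580240746223069 574 0.0009057611505681226 x at foot y=-.11 0.5943273699484787
-0.163187836525373 -0.06161210329649429
```

```bash
cat > p.py <<'E'
from h import *
import sys
def down(yaw,pitch=0):
    # tool z down, tool x = -world x (yawed), pitched about stand y so that tool z = -normal of slope going down +x
    B=R.from_quat([0,1,0,0]) # x->-x,y->y,z->-z
    return R.from_euler('z',yaw)*R.from_euler('y',pitch)*B
def rows(pos,Rt,n=5,stop=5):
    st=r.get_state();p=np.array(st['tool_pos']);R0=R.from_quat(st['eef_rot'])
    d=R0.inv().apply(np.array(pos)-p);rv=np.degrees((R0.inv()*Rt).as_rotvec())
    print('at',p.round(4),'F',np.array(st['contact_force']).round(1),'open',round(st['opening'],3),'t',st['clock'])
    print('full shift mm',(d*1e3).round(1),'rot deg',rv.round(2),'dist',np.linalg.norm(d).round(4))
SY=-0.064;P=np.radians(15);O=np.array([.593,-.112,.034])
Rs=R.from_euler('z',SY)*R.from_euler('y',P)   # rest frame
def rest(x,y,z): return O+Rs.apply([x,y,z])
def inrest(p): return Rs.inv().apply(np.array(p)-O)
E
python3 - <<'E'
from p import *
print(down(-.247).as_matrix().round(3)); rows([.4356,.3520,.12],down(-.247))
print(down(SY,P).as_matrix().round(3),Rs.as_matrix().round(3))
E
```

```text
[[-0.97   0.244  0.   ]
 [ 0.244  0.97   0.   ]
 [ 0.     0.    -1.   ]]
at [0.1857 0.5968 0.2638] F [ 0.7 -0.2  0. ] open 0.995 t 1.55
full shift mm [-311.3 -159.5  143.7] rot deg [ 0.01 -0.   -3.14] dist 0.3782
[[-0.964  0.064 -0.258]
 [ 0.062  0.998  0.017]
 [ 0.259  0.    -0.966]] [[ 0.964  0.064  0.258]
 [-0.062  0.998 -0.017]
 [-0.259  0.     0.966]]
```

Emit:
send_rows(moves=[-33,-17,10,0,0,-0.6,-66,-34,22,0,0,-1.2,-99,-51,36,0,0,-1.8,-132,-68,52,0,0,-2.4,-165,-85,68,0,0,-3.1], claw=-1, grip_force=25)

```text
clock: 1.97
tool_pos: [0.3283, 0.4565, 0.1999]
eef_rot: [0.123, 0.992, 0.001, 0.0]
contact_force: [1.8, 0.9, -0.5]
opening: 0.994
```

```bash
python3 - <<'E'
from p import *
rows([.4356,.3520,.09],down(-.247))
E
```

```text
at [0.3283 0.4565 0.1999] F [ 1.8  0.9 -0.5] open 0.994 t 1.9667
full shift mm [-129.6  -75.3  109.9] rot deg [0.06 0.02 0.02] dist 0.1859
```

I entered those shifts in millimetres instead of metres. The per-row cap limited the move and the direction was right, so nothing was disturbed. From here on I'll use metres.

Emit:
send_rows(moves=[-0.03,-0.017,0.025,0,0,0,-0.06,-0.035,0.05,0,0,0,-0.09,-0.052,0.075,0,0,0,-0.115,-0.067,0.098,0,0,0,-0.1296,-0.0753,0.11,0,0,0])

```text
clock: 2.38
tool_pos: [0.4383, 0.3466, 0.0873]
eef_rot: [0.126, 0.992, -0.002, 0.0]
contact_force: [0.2, -0.5, -0.2]
opening: 1.001
```

```bash
python3 - <<'E'
from m import *
from p import rows,down
s=snap('wrist','w1.png')
rows([.4356,.3520,.028],down(-.247))
w=cloud(s)
for o in imaging.silhouettes('wide_case',s)[:3]:
    p=w[o['pixels']];p=p[abs(p[:,2]-.016)<.005];print(o['score'],len(p),rect(p[:,:2]))
E
```

```text
at [0.4399 0.344  0.0861] F [ 2.5 -1.7 -1.7] open 0.997 t 2.4333
full shift mm [ 6.3  7.1 58. ] rot deg [-0.43  0.11 -0.48] dist 0.0588
0.79 12772 (array([455.3, 482.1]), array([72.8, 55.3]), 0.314)
0.62 22678 (array([437.6, 350.7]), array([60.3, 91.3]), -0.238)
```

View pics/w1.png

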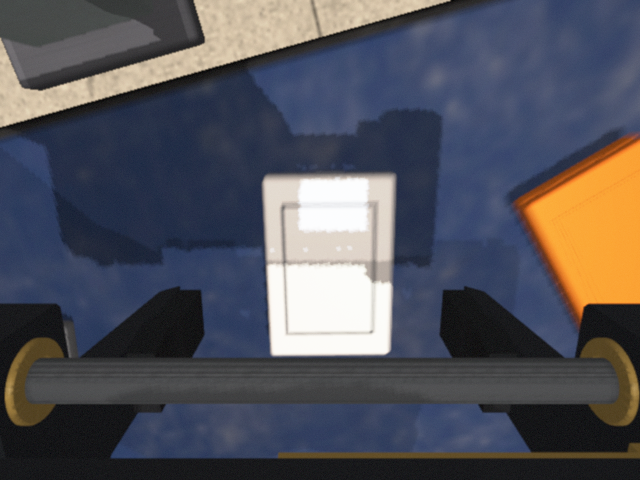

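The wrist view has the wide case centred between the fingers, about (330,265), and agrees with the top camera within 2 mm. I'll align, then descend.

Emit:
send_rows(moves=[0.0045,0.0065,0.008,-0.4,0,-0.8,0.0045,0.0065,0.02,-0.4,0,-0.8,0.0045,0.0065,0.035,-0.4,0,-0.8,0.0045,0.0065,0.048,-0.4,0,-0.8,0.0045,0.0065,0.054,-0.4,0,-0.8])

```text
clock: 2.9
tool_pos: [0.4334, 0.3556, 0.0321]
eef_rot: [0.118, 0.993, 0.001, -0.0]
contact_force: [0.2, -0.0, -0.0]
opening: 1.004
```

```bash
python3 - <<'E'
from p import *
rows([.4365,.3513,.028],down(-.242))
E
```

```text
at [0.4334 0.3556 0.0321] F [ 0.2 -0.  -0. ] open 1.004 t 2.9
full shift mm [-4.  -3.4  4.1] rot deg [ 0.11 -0.05  0.31] dist 0.0067
```

Emit:
send_rows(moves=[-0.003,-0.0025,0.003,0,0,0.3,-0.003,-0.0025,0.004,0,0,0.3,-0.003,-0.0025,0.004,0,0,0.3,-0.003,-0.0025,0.004,0,0,0.3,-0.003,-0.0025,0.004,0,0,0.3])

```text
clock: 3.32
tool_pos: [0.436, 0.3527, 0.0287]
eef_rot: [0.121, 0.993, 0.001, 0.0]
contact_force: [0.9, -0.8, -0.2]
opening: 0.999
```

Emit:
send_rows(moves=[0,0,0,0,0,0,0,0,0,0,0,0,0,0,0,0,0,0,0,0,0,0,0,0,0,0,0,0,0,0], claw=1, grip_force=25)

```text
clock: 3.73
tool_pos: [0.4361, 0.3526, 0.0288]
eef_rot: [0.121, 0.993, 0.001, 0.0]
contact_force: [-0.1, -0.4, 1.0]
opening: 0.685
```

```bash
python3 - <<'E'
from p import *
rows([.4365,.3513,.12],down(-.242))
E
```

```text
at [0.4361 0.3526 0.0288] F [-0.1 -0.4  1. ] open 0.685 t 3.7333
full shift mm [ -0.7  -0.9 -91.2] rot deg [ 0.16 -0.01 -0.01] dist 0.0912
```

Emit:
send_rows(moves=[0,0,0,0,0,0,0,0,-0.01,0,0,0,0,0,-0.035,0,0,0,0,0,-0.065,0,0,0,0,0,-0.1,0,0,0])

```text
clock: 4.15
tool_pos: [0.4351, 0.3516, 0.1294]
eef_rot: [0.121, 0.993, 0.0, -0.001]
contact_force: [0.4, 0.1, -0.7]
opening: 0.677
```

```bash
python3 - <<'E'
from p import *
rows(rest(-.070,0,.0288+.05),down(SY,P))
print(rest(-.070,0,.0788))
E
```

```text
at [0.4351 0.3516 0.1294] F [ 0.4  0.1 -0.7] open 0.677 t 4.15
full shift mm [-217.8 -420.6    0.7] rot deg [  1.35  14.86 -10.12] dist 0.4737
[ 0.54587681 -0.10897999  0.12823229]
```

Emit:
send_rows(moves=[-0.01,-0.022,-0.004,0.1,1,-0.6,-0.027,-0.052,-0.008,0.2,2,-1.4,-0.046,-0.089,-0.01,0.3,3,-2.2,-0.066,-0.127,-0.01,0.5,5,-3.2,-0.086,-0.165,-0.01,0.6,6,-4.2])

```text
clock: 4.57
tool_pos: [0.4792, 0.1713, 0.1401]
eef_rot: [0.083, 0.995, 0.002, -0.053]
contact_force: [0.9, -0.5, -0.9]
opening: 0.676
```

```bash
python3 - <<'E'
from p import *
rows(rest(-.070,0,.0288+.05),down(SY,P))
E
```

```text
at [0.4792 0.1713 0.1401] F [ 0.9 -0.5 -0.9] open 0.676 t 4.5667
full shift mm [-113.1 -265.3    1.3] rot deg [ 0.75  8.85 -5.86] dist 0.2884
```

Emit:
send_rows(moves=[-0.016,-0.037,0,0.1,1.5,-1,-0.032,-0.074,0,0.2,3,-2,-0.048,-0.111,0,0.3,4.5,-3,-0.063,-0.148,0,0.5,6,-4,-0.078,-0.185,0,0.6,7.5,-5])

```text
clock: 4.98
tool_pos: [0.5251, -0.0265, 0.1335]
eef_rot: [0.039, 0.992, 0.004, -0.119]
contact_force: [0.8, 0.1, -1.3]
opening: 0.675
```

```bash
python3 - <<'E'
from p import *
rows(rest(-.070,0,.0288+.04),down(SY,P))
E
```

```text
at [ 0.5251 -0.0265  0.1335] F [ 0.8  0.1 -1.3] open 0.675 t 4.9833
full shift mm [-27.5 -80.7   8.7] rot deg [ 0.16  1.31 -0.84] dist 0.0857
```

Emit:
send_rows(moves=[-0.01,-0.028,0,0.1,0.8,-0.5,-0.018,-0.052,0.002,0.1,1.2,-0.8,-0.024,-0.07,0.005,0.1,1.3,-0.8,-0.027,-0.079,0.008,0.1,1.3,-0.8,-0.0275,-0.0807,0.0087,0.1,1.3,-0.8])

```text
clock: 5.4
tool_pos: [0.5429, -0.1114, 0.1183]
eef_rot: [0.034, 0.991, 0.004, -0.131]
contact_force: [-0.3, 0.1, -0.7]
opening: 0.68
```

```bash
python3 - <<'E'
from p import *
rows(rest(-.070,0,.0288+.01),down(SY,P))
s=snap('side','s2.png');snap('top','t2.png')
im=s['image'][200:360,280:460];cv2.imwrite('pics/s2c.png',cv2.resize(im,None,fx=4,fy=3.7)[:,:,::-1])
E
```

```text
at [ 0.5429 -0.1114  0.1183] F [-0.3  0.1 -0.7] open 0.68 t 5.4
full shift mm [-0.2  2.6 29.6] rot deg [ 0.01 -0.02 -0.25] dist 0.0297
```

View pics/s2c.png

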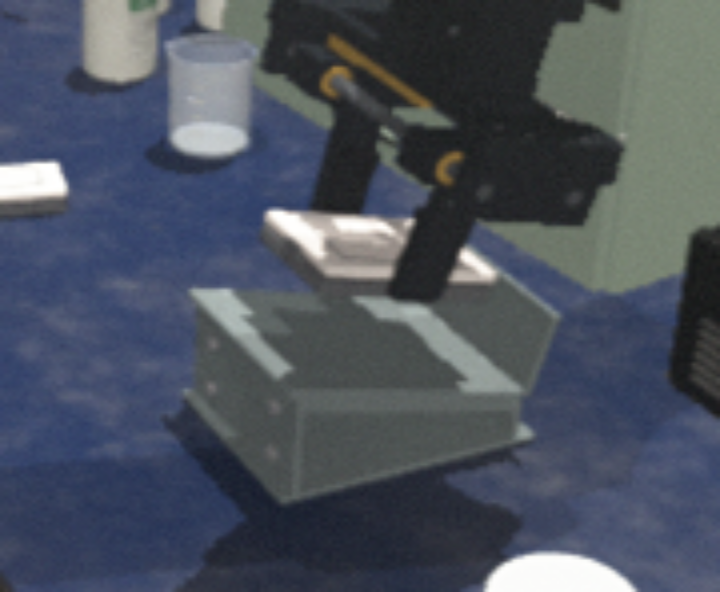

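The wide case hangs parallel over the shelf with clear space to the backstop. Lowering it now.

Emit:
send_rows(moves=[0,0.001,0.008,0,0,-0.2,0,0.0025,0.018,0,0,-0.2,0,0.0025,0.026,0,0,-0.2,0,0.0025,0.03,0,0,-0.2,0,0.0025,0.032,0,0,-0.2])

```text
clock: 5.92
tool_pos: [0.5338, -0.1042, 0.0868]
eef_rot: [0.029, 0.991, 0.005, -0.132]
contact_force: [0.8, -0.2, -1.3]
opening: 0.677
```

```bash
python3 - <<'E'
from p import *
rows(rest(-.070,0,.0288),down(SY,P))
E
```

```text
at [ 0.5338 -0.1042  0.0868] F [ 0.8 -0.2 -1.3] open 0.677 t 5.9167
full shift mm [-1.2 -4.   6.8] rot deg [ 0.09 -0.15  0.28] dist 0.008
```

Emit:
send_rows(moves=[-0.001,-0.003,0.003,0,0,0.2,-0.001,-0.003,0.005,0,0,0.2,-0.001,-0.003,0.006,0,0,0.2,-0.001,-0.003,0.006,0,0,0.2,-0.001,-0.003,0.006,0,0,0.2])

```text
clock: 6.33
tool_pos: [0.5333, -0.1072, 0.0809]
eef_rot: [0.031, 0.991, 0.005, -0.131]
contact_force: [-0.0, 1.0, -0.8]
opening: 0.68
```

```bash
python3 - <<'E'
from p import *
rows(rest(-.070,0,.0288),down(SY,P))
E
```

```text
at [ 0.5333 -0.1072  0.0809] F [-0.   1.  -0.8] open 0.68 t 6.3333
full shift mm [-0. -1.  1.] rot deg [ 0.1  -0.12  0.06] dist 0.0014
```

Emit:
send_rows(moves=[0,-0.001,0.0005,0.1,0,0,0,-0.001,0.001,0.1,-0.1,0,0,-0.001,0.0015,0.1,-0.1,0,0,-0.001,0.002,0.1,-0.1,0,0,-0.001,0.002,0.1,-0.1,0])

```text
clock: 6.75
tool_pos: [0.5333, -0.1079, 0.0805]
eef_rot: [0.031, 0.991, 0.004, -0.13]
contact_force: [0.4, -0.5, 10.8]
opening: 0.678
```

```bash
python3 - <<'E'
from p import *
rows(rest(-.070,0,.0288),down(SY,P)); s=snap('side');im=s['image'][230:350,300:440];cv2.imwrite('pics/s3c.png',cv2.resize(im,None,fx=5,fy=5)[:,:,::-1])
E
```

```text
at [ 0.5333 -0.1079  0.0805] F [ 0.4 -0.5 10.8] open 0.678 t 6.75
full shift mm [ 0.2 -0.3  0.6] rot deg [-0.01  0.06  0.07] dist 0.0007
```

View pics/s3c.png

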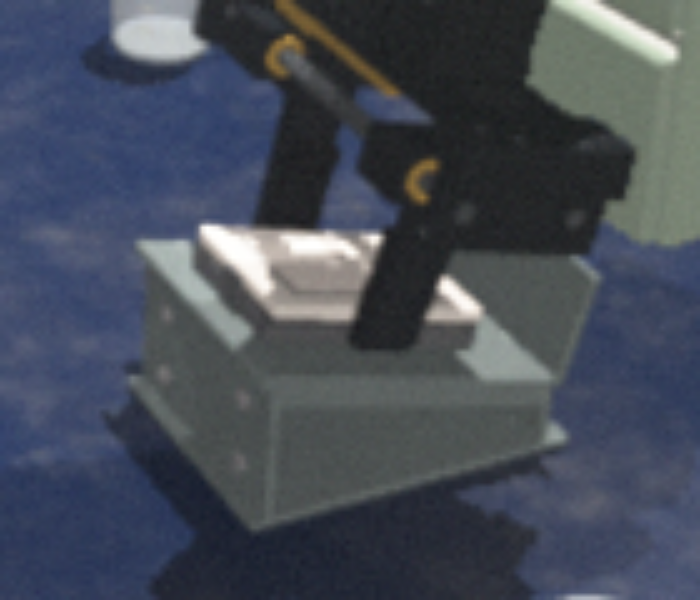

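Contact is 11 N. I'll ease off slightly and slide down the slope to the backstop.

Emit:
send_rows(moves=[0,0,-0.0007,0,0,0,-0.005,0,-0.0007,0,0,0,-0.011,0,-0.0007,0,0,0,-0.017,0,-0.0007,0,0,0,-0.02,0,-0.0007,0,0,0])

```text
clock: 7.22
tool_pos: [0.5539, -0.1091, 0.0754]
eef_rot: [0.031, 0.991, 0.004, -0.13]
contact_force: [-0.2, 0.0, -1.2]
opening: 0.68
```

Emit:
send_rows(moves=[-0.001,0,0,0,0,0,-0.002,0,0,0,0,0,-0.003,0,0,0,0,0,-0.003,0,0,0,0,0,-0.003,0,0,0,0,0])

```text
clock: 7.63
tool_pos: [0.5566, -0.1093, 0.0746]
eef_rot: [0.031, 0.991, 0.004, -0.13]
contact_force: [-0.6, 0.8, -1.7]
opening: 0.677
```

```bash
python3 - <<'E'
from p import *
rows(rest(-.045,0,.0288),down(SY,P))
E
```

```text
at [ 0.5566 -0.1093  0.0746] F [-0.6  0.8 -1.7] open 0.677 t 7.6333
full shift mm [-0.7 -0.3  0.9] rot deg [0.   0.1  0.06] dist 0.0012
```

Emit:
send_rows(moves=[-0.001,0,0.0005,0,0,0,-0.002,0,0.0008,0,0,0,-0.003,0,0.0008,0,0,0,-0.0035,0,0.0008,0,0,0,-0.0035,0,0.0008,0,0,0])

```text
clock: 8.05
tool_pos: [0.5568, -0.1094, 0.0742]
eef_rot: [0.031, 0.991, 0.004, -0.133]
contact_force: [-6.2, 0.3, 11.7]
opening: 0.676
```

Emit:
send_rows(moves=[-0.001,0,-0.001,0,0.2,0,-0.003,0,-0.001,0,0.2,0,-0.004,0,-0.001,0,0.2,0,-0.005,0,-0.001,0,0.2,0,-0.005,0,-0.001,0,0.2,0])

```text
clock: 8.47
tool_pos: [0.5574, -0.1097, 0.0742]
eef_rot: [0.03, 0.99, 0.003, -0.14]
contact_force: [-9.3, -0.2, 7.8]
opening: 0.675
```

```bash
python3 - <<'E'
from p import *
st=r.get_state();print('Frest',Rs.inv().apply(st['contact_force']).round(1),'M',st['moment'].round(2),inrest(st['tool_pos']).round(4)); rows(rest(-.045,0,.0288),down(SY,P))
s=snap('side');im=s['image'][230:350,300:440];cv2.imwrite('pics/s4c.png',cv2.resize(im,None,fx=5,fy=5)[:,:,::-1])
E
```

```text
Frest [-11.   -0.8   5.1] M [0.28 2.01 0.24] [-0.0448  0.0001  0.0296]
at [ 0.5574 -0.1097  0.0742] F [-9.3 -0.2  7.8] open 0.675 t 8.4667
full shift mm [ 0.2 -0.1  0.8] rot deg [-0.15 -1.11  0.14] dist 0.0008
```

View pics/s4c.png

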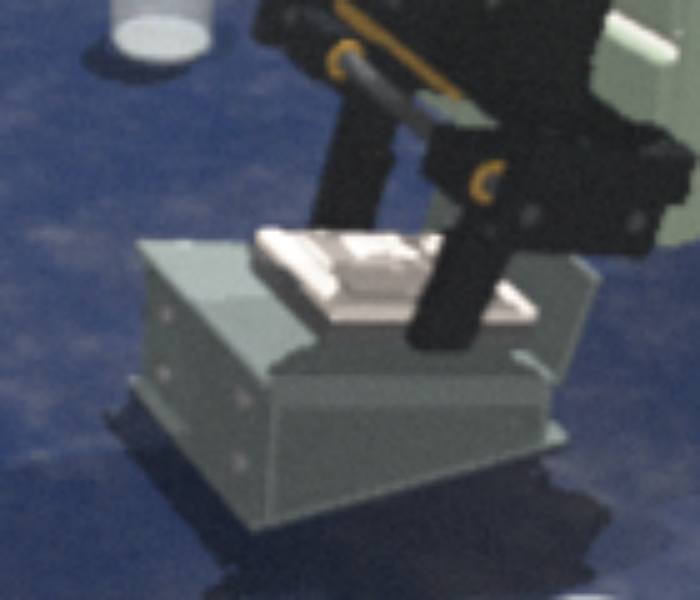

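The case is against the backstop with about 11 N along the slope. I'll release, back off, and then push with closed fingers on the near end to square it.

Emit:
send_rows(moves=[0,0,0,0,0,0,0,0,0,0,-0.5,0,0,0,0,0,-0.5,0,0,0,0,0,-0.5,0,0,0,0,0,-0.5,0], claw=-1)

```text
clock: 8.93
tool_pos: [0.5581, -0.1097, 0.0742]
eef_rot: [0.03, 0.99, 0.003, -0.135]
contact_force: [-0.4, 0.3, 0.6]
opening: 0.994
```

Emit:
send_rows(moves=[0,0,-0.005,0,0,0,0,0,-0.02,0,0,0,0,0,-0.045,0,0,0,0.03,0,-0.055,0,0,0,0.06,0,-0.055,0,0,0])

```text
clock: 9.35
tool_pos: [0.5181, -0.1063, 0.1453]
eef_rot: [0.031, 0.991, 0.004, -0.131]
contact_force: [0.3, 0.4, -0.4]
opening: 0.999
```

```bash
python3 - <<'E'
from p import *
from m import rect
rows(rest(-.115,0,.065),down(SY,P))
s=snap('top','t5.png');w=cloud(s)
for q in ['wide_case','narrow_case']:
  for o in imaging.silhouettes(q,s)[:3]:
    p=w[o['pixels']];p=p[np.isfinite(p[:,0])];print(q,o['score'],p.mean(0).round(3)); 
    if abs(p[:,1].mean()+.11)<.03: pr=Rs.inv().apply(p-O);k=abs(pr[:,2]-.016)<.006;print(rect(pr[k][:,:2]),pr[k][:,2].mean(),np.percentile(pr[k],[1,99],axis=0))
s=snap('side');im=s['image'][230:350,300:440];cv2.imwrite('pics/s5c.png',cv2.resize(im,None,fx=5,fy=5)[:,:,::-1])
E
```

```text
at [ 0.5181 -0.1063  0.1453] F [ 0.3  0.4 -0.4] open 0.999 t 9.35
full shift mm [13.6 -0.8 23.1] rot deg [-0.08 -0.09  0.1 ] dist 0.0269
wide_case 0.92 [0.461 0.487 0.016]
wide_case 0.88 [ 0.53  -0.104  0.068]
(array([-55.7,   1.9]), array([73.5, 59.8]), 0.032) 0.015909361734627644 [[-0.09093053 -0.0275085   0.01043656]
 [-0.02017761  0.03006057  0.02099375]]
```

View pics/s5c.png

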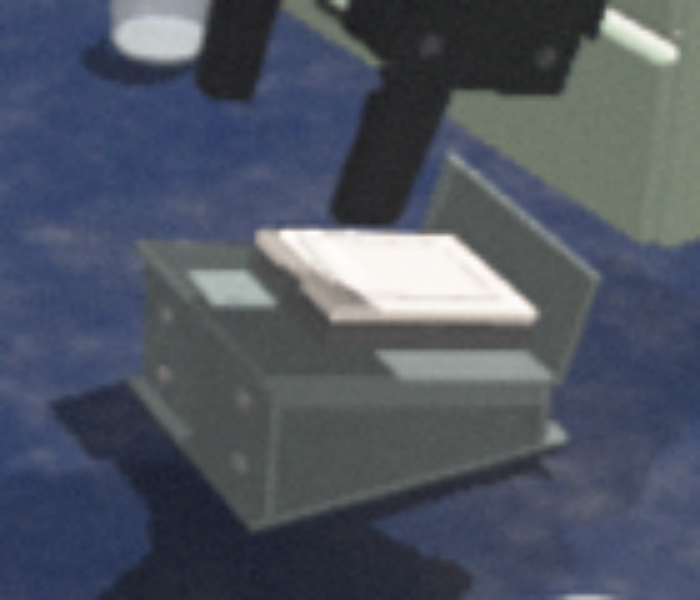

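The wide case lies flat near the middle. Next: close the fingers, move behind its near end and push.

Emit:
send_rows(moves=[0.004,-0.001,0,0,0,0,0.012,-0.001,0.002,0,0,0,0.018,-0.001,0.01,0,0,0,0.0186,-0.001,0.02,0,0,0,0.0186,-0.001,0.023,0,0,0], claw=1, grip_force=25)

```text
clock: 9.97
tool_pos: [0.4908, -0.1068, 0.1253]
eef_rot: [0.031, 0.99, 0.003, -0.135]
contact_force: [0.1, -0.1, -0.6]
opening: 0.641
```

```bash
python3 - <<'E'
from p import *
rows(rest(-.120,0,.031),down(SY,P))
E
```

```text
at [ 0.4908 -0.1068  0.1253] F [ 0.1 -0.1 -0.6] open 0.641 t 9.9667
full shift mm [-2.8  1.5 30.7] rot deg [-0.15 -0.55  0.12] dist 0.0308
```

Emit:
send_rows(moves=[-0.002,0.001,0.005,0,-0.4,0,-0.002,0.001,0.01,0,-0.5,0,-0.002,0.001,0.015,0,-0.5,0,-0.002,0.001,0.018,0,-0.5,0,-0.002,0.001,0.02,0,-0.5,0])

```text
clock: 10.38
tool_pos: [0.4873, -0.1056, 0.1049]
eef_rot: [0.03, 0.991, 0.003, -0.131]
contact_force: [0.3, 0.4, 0.5]
opening: 0.269
```

```bash
python3 - <<'E'
from p import *
rows(rest(-.118,0,.031),down(SY,P))
E
```

```text
at [ 0.4873 -0.1056  0.1049] F [0.3 0.4 0.5] open 0.269 t 10.3833
full shift mm [-2.6  0.4 10.1] rot deg [-0.15 -0.08  0.13] dist 0.0105
```

Emit:
send_rows(moves=[-0.001,0,0.003,0,0,0,-0.002,0,0.006,0,0,0,-0.0026,0,0.009,0,0,0,-0.0026,0,0.01,0,0,0,-0.0026,0,0.01,0,0,0])

```text
clock: 10.8
tool_pos: [0.4871, -0.1056, 0.0944]
eef_rot: [0.03, 0.991, 0.003, -0.131]
contact_force: [0.1, -0.5, -0.6]
opening: 0.008
```

Emit:
send_rows(moves=[-0.004,0,0,0,0,0,-0.008,0,0,0,0,0,-0.012,0,0,0,0,0,-0.015,0,0,0,0,0,-0.017,0,0,0,0,0])

```text
clock: 11.22
tool_pos: [0.5041, -0.1066, 0.0898]
eef_rot: [0.031, 0.991, 0.003, -0.131]
contact_force: [-0.3, 0.1, 0.4]
opening: 0.007
```

```bash
python3 - <<'E'
from p import *
rows(rest(-.099,0,.031),down(SY,P))
E
```

```text
at [ 0.5041 -0.1066  0.0898] F [-0.3  0.1  0.4] open 0.007 t 11.2167
full shift mm [-1.4  0.3 -0.1] rot deg [-0.14 -0.07  0.12] dist 0.0015
```

Emit:
send_rows(moves=[-0.002,0,0,0,0,0,-0.004,0,0,0,0,0,-0.005,0,0,0,0,0,-0.005,0,0,0,0,0,-0.005,0,0,0,0,0])

```text
clock: 11.63
tool_pos: [0.5066, -0.1068, 0.0889]
eef_rot: [0.03, 0.991, 0.003, -0.134]
contact_force: [-4.3, 0.3, 5.6]
opening: 0.003
```

```bash
python3 - <<'E'
from p import *
rows(rest(-.099,0,.031),down(SY,P));st=r.get_state();print('Frest',Rs.inv().apply(st['contact_force']).round(1),inrest(st['tool_pos']).round(4))
E
```

```text
at [ 0.5066 -0.1068  0.0889] F [-4.3  0.3  5.6] open 0.003 t 11.6333
full shift mm [ 1.2  0.4 -0.4] rot deg [-0.19 -0.38  0.14] dist 0.0013
Frest [-5.6 -0.   4.3] [-0.0978 -0.0004  0.0306]
```

Emit:
send_rows(moves=[-0.003,0,-0.0005,0,0,0,-0.005,0,-0.0005,0,0,0,-0.006,0,-0.0005,0,0,0,-0.006,0,-0.0005,0,0,0,-0.006,0,-0.0005,0,0,0])

```text
clock: 12.05
tool_pos: [0.5069, -0.1069, 0.0888]
eef_rot: [0.03, 0.99, 0.002, -0.14]
contact_force: [-11.4, 1.8, 15.1]
opening: 0.007
```

```bash
python3 - <<'E'
from p import *
st=r.get_state();print('Frest',Rs.inv().apply(st['contact_force']).round(1),inrest(st['tool_pos']).round(4))
s=snap('side');im=s['image'][230:350,300:440];cv2.imwrite('pics/s6c.png',cv2.resize(im,None,fx=5,fy=5)[:,:,::-1])
E
```

```text
Frest [-15.    1.1  11.6] [-0.0975 -0.0005  0.0306]
```

View pics/s6c.png

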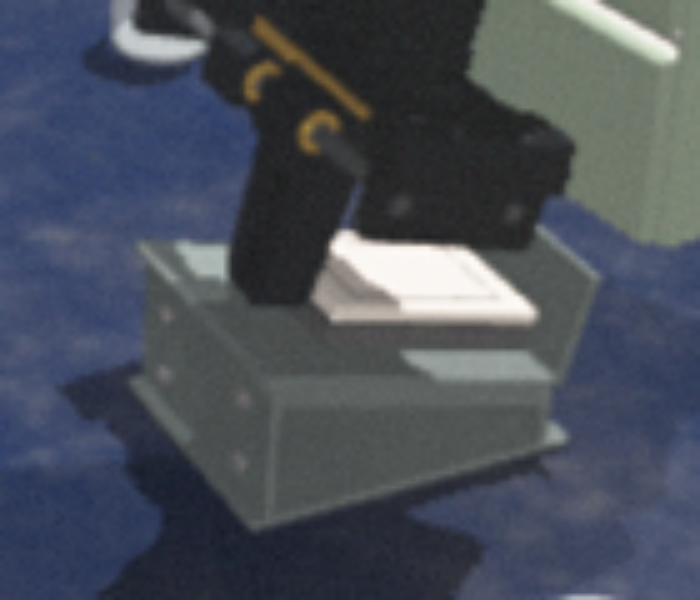

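The near end is fully pushed home: 15 N against it and no further motion. Retreating now and going for the narrow case.

Emit:
send_rows(moves=[0.006,0,-0.002,0,0,0,0.015,0,-0.004,0,0,0,0.015,0,-0.02,0,0,0,0.015,0,-0.045,0,0,0,0.015,0,-0.08,0,0,0])

```text
clock: 12.52
tool_pos: [0.5132, -0.1073, 0.1694]
eef_rot: [0.03, 0.989, 0.002, -0.142]
contact_force: [0.5, -0.0, 0.3]
opening: 0.007
```

```bash
python3 - <<'E'
from p import *
from m import rect
s=snap('top');w=cloud(s)
for q in ['narrow_case']:
  for o in imaging.silhouettes(q,s)[:3]:
    p=w[o['pixels']];p=p[np.isfinite(p[:,0])];print(q,o['score'],p.mean(0).round(3),rect(p[abs(p[:,2]-.016)<.005][:,:2])) 
rows([.4714,.181,.10],down(-.288))
E
```

```text
narrow_case 0.66 [0.471 0.182 0.016] (array([471.9, 182. ]), array([38.2, 90.9]), -0.277)
at [ 0.5192 -0.1068  0.1739] F [ 0.6 -0.3 -0.2] open 0.006 t 12.6167
full shift mm [ 43.4 284.6  87.6] rot deg [ -1.95 -15.34  12.92] dist 0.3009
```

Emit:
send_rows(moves=[0.005,0.03,0,-0.2,-1.5,1.5,0.01,0.065,0.002,-0.4,-3.2,3,0.016,0.1,0.006,-0.6,-5,4.4,0.022,0.138,0.015,-0.9,-7,6,0.028,0.175,0.026,-1.1,-9,7.6], claw=-1)

```text
clock: 13.03
tool_pos: [0.4962, 0.0713, 0.1559]
eef_rot: [0.099, 0.994, 0.002, -0.054]
contact_force: [1.0, 0.5, -0.5]
opening: 0.359
```

```bash
python3 - <<'E'
from p import *
rows([.4717,.1815,.08],down(-.282))
E
```

```text
at [0.4962 0.0713 0.1559] F [ 1.   0.5 -0.5] open 0.359 t 13.0333
full shift mm [ 37.4 103.8  79.5] rot deg [-0.69 -6.12  4.82] dist 0.136
```

Emit:
send_rows(moves=[0.01,0.03,0.02,-0.2,-1.8,1.4,0.02,0.06,0.042,-0.4,-3.5,2.8,0.03,0.084,0.062,-0.6,-5,4,0.036,0.1,0.075,-0.7,-6.1,4.8,0.0374,0.1038,0.0795,-0.7,-6.1,4.8])

```text
clock: 13.45
tool_pos: [0.4687, 0.1863, 0.0785]
eef_rot: [0.137, 0.991, 0.001, -0.001]
contact_force: [-0.1, 1.1, -0.2]
opening: 0.738
```

Emit:
send_rows(moves=[0,0,0,0,0,0,0,0,0,0,0,0,0,0,0,0,0,0,0,0,0,0,0,0,0,0,0,0,0,0])

```text
clock: 13.87
tool_pos: [0.4698, 0.1847, 0.0791]
eef_rot: [0.138, 0.99, 0.001, -0.001]
contact_force: [0.3, -0.5, -0.4]
opening: 0.997
```

```bash
python3 - <<'E'
from p import *
rows([.4717,.1815,.028],down(-.282))
E
```

```text
at [0.4698 0.1847 0.0791] F [ 0.3 -0.5 -0.4] open 0.997 t 13.8667
full shift mm [-2.8 -2.7 51.1] rot deg [ 0.12 -0.1   0.29] dist 0.0513
```

Emit:
send_rows(moves=[-0.002,-0.002,0.01,0.1,-0.1,0.3,-0.0028,-0.0027,0.025,0.1,-0.1,0.3,-0.0028,-0.0027,0.04,0.1,-0.1,0.3,-0.0028,-0.0027,0.049,0.1,-0.1,0.3,-0.0028,-0.0027,0.051,0.1,-0.1,0.3])

```text
clock: 14.28
tool_pos: [0.4712, 0.1806, 0.0265]
eef_rot: [0.141, 0.99, -0.001, -0.001]
contact_force: [-0.9, 0.6, 0.2]
opening: 1.002
```

```bash
python3 - <<'E'
from p import *
rows([.4717,.1815,.0285],down(-.282))
E
```

```text
at [0.4712 0.1806 0.0265] F [-0.9  0.6  0.2] open 1.002 t 14.2833
full shift mm [-0.2  1.  -2. ] rot deg [-0.09 -0.09 -0.05] dist 0.0022
```

Emit:
send_rows(moves=[0,0.0005,-0.001,0,0,0,0,0.0005,-0.001,0,0,0,0,0.0005,-0.001,0,0,0,0,0.0005,-0.001,0,0,0,0,0.0005,-0.001,0,0,0], claw=1, grip_force=25)

```text
clock: 14.7
tool_pos: [0.4717, 0.1812, 0.028]
eef_rot: [0.141, 0.99, -0.0, -0.0]
contact_force: [1.3, 0.7, 0.7]
opening: 0.647
```

Emit:
send_rows(moves=[0,0,0,0,0,0,0,0,0,0,0,0,0,0,0,0,0,0,0,0,0,0,0,0,0,0,0,0,0,0])

```text
clock: 15.12
tool_pos: [0.4718, 0.1813, 0.0282]
eef_rot: [0.141, 0.99, -0.0, -0.0]
contact_force: [0.3, -0.5, 3.1]
opening: 0.426
```

```bash
python3 - <<'E'
from p import *
rows([.4717,.1815,.13],down(-.282))
E
```

```text
at [0.4718 0.1813 0.0282] F [ 0.3 -0.5  3.1] open 0.426 t 15.1167
full shift mm [ 2.000e-01  1.000e-01 -1.018e+02] rot deg [-0.04 -0.03 -0.06] dist 0.1018
```

Emit:
send_rows(moves=[0,0,-0.003,0,0,0,0,0,-0.02,0,0,0,0,0,-0.05,0,0,0,0,0,-0.085,0,0,0,0,0,-0.11,0,0,0])

```text
clock: 15.53
tool_pos: [0.4719, 0.1812, 0.1402]
eef_rot: [0.141, 0.99, -0.0, -0.0]
contact_force: [0.4, 0.4, -1.6]
opening: 0.427
```

```bash
python3 - <<'E'
from p import *
rows(rest(-.070,0,.0282+.016+.045),down(SY,P))
s=snap('top');w=cloud(s)
from m import rect
for o in imaging.silhouettes('wide_case',s)[:3]:
    p=w[o['pixels']];p=p[np.isfinite(p[:,0])]
    if abs(p[:,1].mean()+.11)<.03:
        pr=Rs.inv().apply(p-O);k=abs(pr[:,2]-.016)<.006;print(len(p),rect(pr[k][:,:2]),pr[k][:,2].mean(),np.percentile(pr[k],[1,99],axis=0))
cv2.imwrite('pics/t7.png',cv2.resize(s['image'][190:300,360:460],None,fx=6,fy=5.4,interpolation=cv2.INTER_CUBIC)[:,:,::-1])
E
```

```text
at [0.4719 0.1812 0.1402] F [ 0.4  0.4 -1.6] open 0.427 t 15.5333
full shift mm [-154.7 -257.4    2.1] rot deg [  1.61  14.93 -12.48] dist 0.3004
1105 (array([-46.5,   1.6]), array([93.5, 60. ]), 0.012) 0.01581292309786036 [[-0.09064626 -0.02739685  0.01098595]
 [-0.00151407  0.03109766  0.02026736]]
```

View pics/t7.png

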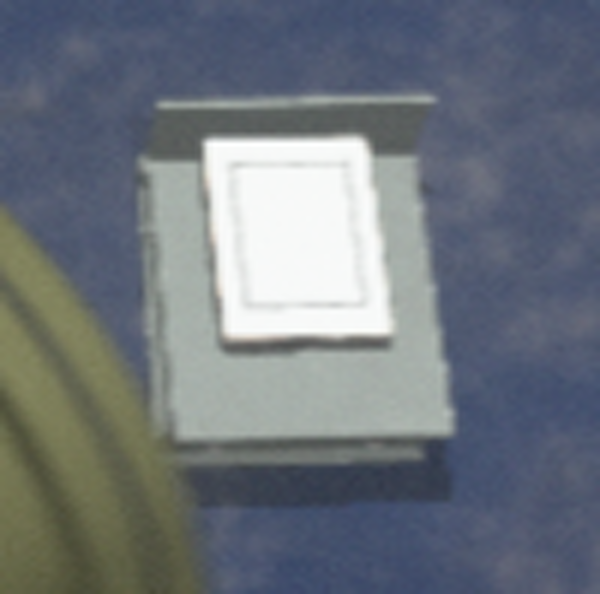

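The wide case is home and square, spanning rest x −90 to −1 mm, with y centred within 2 mm. Now carrying the narrow case over.

Emit:
send_rows(moves=[-0.014,-0.024,-0.002,0.1,1.3,-1.1,-0.032,-0.054,-0.004,0.3,3,-2.5,-0.052,-0.087,-0.005,0.5,5,-4.1,-0.073,-0.121,-0.005,0.7,7,-5.8,-0.093,-0.155,-0.005,0.9,9,-7.4])

```text
clock: 16.05
tool_pos: [0.5193, 0.0051, 0.1457]
eef_rot: [0.076, 0.994, 0.005, -0.078]
contact_force: [1.2, -0.1, -1.5]
opening: 0.426
```

```bash
python3 - <<'E'
from p import *
rows(rest(-.070,0.001,.0282+.016+.045),down(SY,P))
E
```

```text
at [0.5193 0.0051 0.1457] F [ 1.2 -0.1 -1.5] open 0.426 t 16.05
full shift mm [ -46.7 -107.5    0.3] rot deg [ 0.95  6.06 -4.97] dist 0.1172
```

Emit:
send_rows(moves=[-0.013,-0.03,0,0.3,1.7,-1.4,-0.026,-0.06,0,0.5,3.4,-2.8,-0.037,-0.085,0,0.8,5,-4,-0.044,-0.101,0,0.9,6,-4.8,-0.0467,-0.1075,0,0.9,6.1,-5])

```text
clock: 16.47
tool_pos: [0.5486, -0.1124, 0.1366]
eef_rot: [0.034, 0.991, 0.004, -0.132]
contact_force: [0.1, -0.0, -1.6]
opening: 0.429
```

Emit:
send_rows(moves=[0,0,0.002,0,0,0,0,0,0.004,0,0,0,0,0,0.006,0,0,0,0,0,0.006,0,0,0,0,0,0.006,0,0,0])

```text
clock: 16.88
tool_pos: [0.5467, -0.1106, 0.1309]
eef_rot: [0.033, 0.991, 0.004, -0.132]
contact_force: [-0.5, -0.2, -0.7]
opening: 0.429
```

```bash
python3 - <<'E'
from p import *
rows(rest(-.065,0.001,.0282+.016+.006),down(SY,P))
E
```

```text
at [ 0.5467 -0.1106  0.1309] F [-0.5 -0.2 -0.7] open 0.429 t 16.8833
full shift mm [-4.8  2.6 31.5] rot deg [-0.01 -0.16 -0.11] dist 0.0319
```

Emit:
send_rows(moves=[-0.001,0.001,0.006,0,-0.1,-0.1,-0.003,0.0025,0.015,0,-0.1,-0.1,-0.0048,0.0026,0.024,0,-0.1,-0.1,-0.0048,0.0026,0.029,0,-0.1,-0.1,-0.0048,0.0026,0.0315,0,-0.1,-0.1])

```text
clock: 17.3
tool_pos: [0.5423, -0.1078, 0.0979]
eef_rot: [0.032, 0.991, 0.004, -0.132]
contact_force: [-0.7, -0.6, -1.3]
opening: 0.43
```

Emit:
send_rows(moves=[0,0,0,0,0,0,0,0,0,0,0,0,0,0,0,0,0,0,0,0,0,0,0,0,0,0,0,0,0,0])

```text
clock: 17.72
tool_pos: [0.5426, -0.1079, 0.0982]
eef_rot: [0.032, 0.991, 0.004, -0.132]
contact_force: [0.1, 0.3, -0.6]
opening: 0.431
```

```bash
python3 - <<'E'
from p import *
rows(rest(-.060,0.001,.0282+.016),down(SY,P))
s=snap('side');im=s['image'][230:350,300:440];cv2.imwrite('pics/s8c.png',cv2.resize(im,None,fx=5,fy=5)[:,:,::-1])
E
```

```text
at [ 0.5426 -0.1079  0.0982] F [ 0.1  0.3 -0.6] open 0.431 t 17.7167
full shift mm [-5.5  0.1  4.7] rot deg [-0.02 -0.16 -0.01] dist 0.0072
```

View pics/s8c.png

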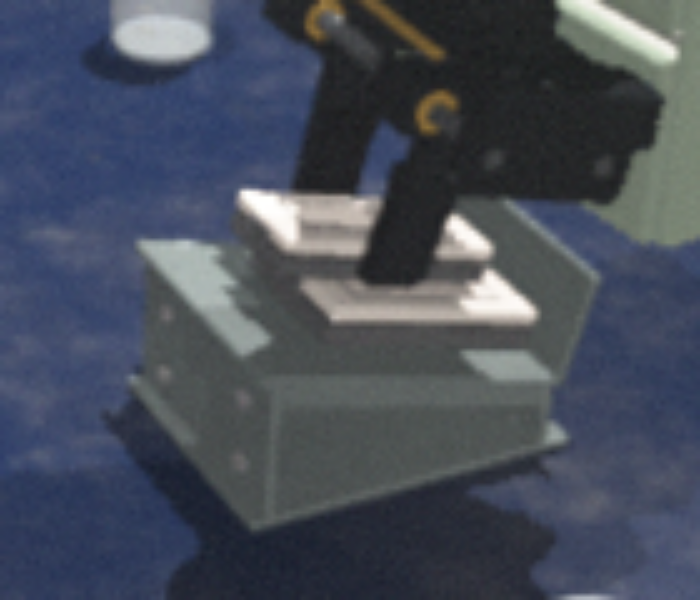

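The narrow case hovers a few mm above the wide one, parallel to it. I'll advance, then lower to contact.

Emit:
send_rows(moves=[-0.004,0,0.001,0,-0.1,0,-0.008,0,0.002,0,-0.1,0,-0.012,0,0.003,0,-0.1,0,-0.013,0,0.004,0,-0.1,0,-0.013,0,0.0045,0,-0.1,0])

```text
clock: 18.18
tool_pos: [0.5548, -0.1086, 0.0908]
eef_rot: [0.032, 0.991, 0.004, -0.13]
contact_force: [0.8, -0.1, 6.5]
opening: 0.429
```

```bash
python3 - <<'E'
from p import *
rows(rest(-.045,0.001,.0282+.016),down(SY,P))
E
```

```text
at [ 0.5548 -0.1086  0.0908] F [ 0.8 -0.1  6.5] open 0.429 t 18.1833
full shift mm [-6.7  0.   0.7] rot deg [-0.03  0.01 -0.02] dist 0.0067
```

Emit:
send_rows(moves=[-0.001,0,-0.0003,0,0,0,-0.003,0,-0.0003,0,0,0,-0.005,0,-0.0003,0,0,0,-0.007,0,-0.0003,0,0,0,-0.009,0,-0.0003,0,0,0])

```text
clock: 18.6
tool_pos: [0.5609, -0.109, 0.0892]
eef_rot: [0.032, 0.99, 0.004, -0.134]
contact_force: [-9.5, 0.9, 12.0]
opening: 0.426
```

```bash
python3 - <<'E'
from p import *
rows(rest(-.045,0.001,.0282+.016),down(SY,P));st=r.get_state();print('Frest',Rs.inv().apply(st['contact_force']).round(1))
E
```

```text
at [ 0.5609 -0.109   0.0892] F [-9.5  0.9 12. ] open 0.426 t 18.6
full shift mm [-0.4  0.   0.8] rot deg [-0.07 -0.4  -0.01] dist 0.0009
Frest [-12.3   0.3   9.2]
```

Contact with the backstop is 12 N at x = −45 mm. Releasing and retreating.

Emit:
send_rows(moves=[0,0,-0.0003,0,0,0,0,0,-0.0005,0,-0.3,0,0,0,-0.0005,0,-0.3,0,0,0,-0.0005,0,-0.3,0,0,0,-0.0005,0,-0.3,0], claw=-1)

```text
clock: 19.02
tool_pos: [0.5613, -0.109, 0.0896]
eef_rot: [0.032, 0.991, 0.004, -0.131]
contact_force: [-0.9, -0.2, -0.8]
opening: 0.784
```

Emit:
send_rows(moves=[0,0,-0.003,0,0,0,0,0,-0.015,0,0,0,0,0,-0.035,0,0,0,0.03,0,-0.045,0,0,0,0.06,0,-0.045,0,0,0])

```text
clock: 19.43
tool_pos: [0.5176, -0.1054, 0.1504]
eef_rot: [0.032, 0.991, 0.004, -0.128]
contact_force: [0.6, -0.0, 0.0]
opening: 1.001
```

```bash
python3 - <<'E'
from p import *
s=snap('side');im=s['image'][230:350,300:440];cv2.imwrite('pics/s9c.png',cv2.resize(im,None,fx=5,fy=5)[:,:,::-1])
rows(rest(-.118,0.001,.075),down(SY,P))
E
```

```text
at [ 0.5087 -0.1057  0.1511] F [-7.2  0.1  1.5] open 1.0 t 19.4833
full shift mm [ 6.   0.2 16.3] rot deg [-0.17 -0.4   0.03] dist 0.0174
```

View pics/s9c.png

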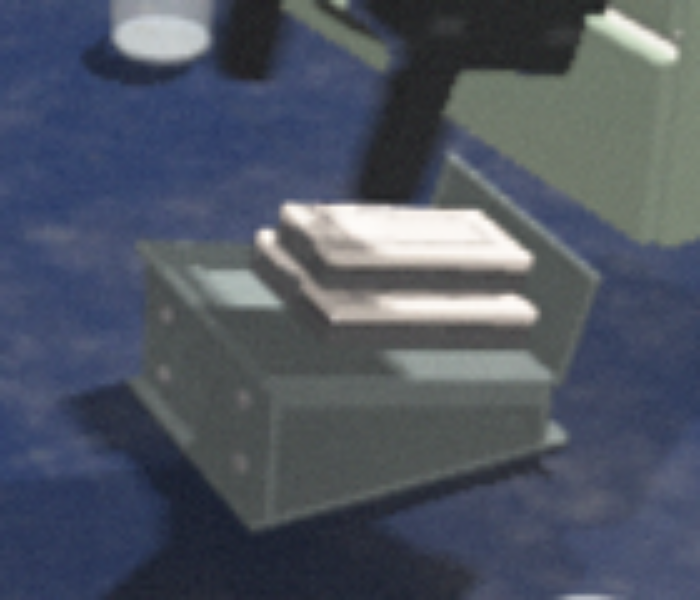

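Both cases are stacked. Next I'll push both near ends together with closed fingers.

Emit:
send_rows(moves=[0.003,0,0,0,-0.3,0,0.007,0,0,0,-0.4,0,0.01,0,0.002,0,-0.4,0,0.01,0,0.006,0,-0.4,0,0.01,0,0.01,0,-0.4,0], claw=1)

```text
clock: 19.9
tool_pos: [0.4969, -0.105, 0.1436]
eef_rot: [0.031, 0.991, 0.003, -0.13]
contact_force: [-0.3, -0.0, 0.5]
opening: 0.647
```

```bash
python3 - <<'E'
from p import *
rows(rest(-.122,0.001,.034),down(SY,P))
E
```

```text
at [ 0.4969 -0.105   0.1436] F [-0.3 -0.   0.5] open 0.647 t 19.9
full shift mm [ 0.6  0.2 46.9] rot deg [-0.15  0.03  0.03] dist 0.0469
```

Emit:
send_rows(moves=[0,0,0.005,0,0,0,0.0006,0,0.012,0,0,0,0.0006,0,0.02,0,0,0,0.0006,0,0.026,0,0,0,0.0006,0,0.03,0,0,0])

```text
clock: 20.32
tool_pos: [0.4879, -0.1045, 0.1136]
eef_rot: [0.031, 0.991, 0.003, -0.131]
contact_force: [-0.2, 0.3, 0.4]
opening: 0.269
```

Emit:
send_rows(moves=[0,0,0.004,0,0,0,0,0,0.008,0,0,0,0,0,0.012,0,0,0,0,0,0.015,0,0,0,0,0,0.016,0,0,0])

```text
clock: 20.73
tool_pos: [0.4835, -0.1043, 0.0978]
eef_rot: [0.031, 0.991, 0.003, -0.131]
contact_force: [-0.6, 0.4, -0.7]
opening: 0.001
```

```bash
python3 - <<'E'
from p import *
rows(rest(-.100,0.001,.032),down(SY,P))
E
```

```text
at [ 0.4835 -0.1043  0.0978] F [-0.6  0.4 -0.7] open 0.001 t 20.7333
full shift mm [-22.5   0.3   1.2] rot deg [-0.16 -0.09  0.04] dist 0.0226
```

Emit:
send_rows(moves=[-0.005,0,0.001,0,0,0,-0.01,0,0.001,0,0,0,-0.015,0,0.001,0,0,0,-0.019,0,0.001,0,0,0,-0.022,0,0.001,0,0,0])

```text
clock: 21.15
tool_pos: [0.5054, -0.1056, 0.091]
eef_rot: [0.031, 0.991, 0.003, -0.131]
contact_force: [-0.3, -0.6, -0.1]
opening: -0.002
```

Emit:
send_rows(moves=[-0.001,0,0,0,0,0,-0.003,0,0,0,0,0,-0.005,0,0,0,0,0,-0.006,0,0,0,0,0,-0.006,0,0,0,0,0])

```text
clock: 21.57
tool_pos: [0.5069, -0.1057, 0.0902]
eef_rot: [0.031, 0.99, 0.002, -0.136]
contact_force: [-8.1, 1.0, 10.4]
opening: 0.005
```

Emit:
send_rows(moves=[-0.003,0,0,0,0,0,-0.005,0,0,0,0,0,-0.006,0,0,0,0,0,-0.006,0,0,0,0,0,-0.006,0,0,0,0,0])

```text
clock: 21.98
tool_pos: [0.507, -0.1057, 0.0899]
eef_rot: [0.03, 0.989, 0.002, -0.142]
contact_force: [-11.1, 1.4, 14.7]
opening: 0.003
```

```bash
python3 - <<'E'
from p import *
st=r.get_state();print('Frest',Rs.inv().apply(st['contact_force']).round(1),inrest(st['tool_pos']).round(4))
rows(rest(-.100,0.001,.032),down(SY,P))
s=snap('side');im=s['image'][230:350,300:440];cv2.imwrite('pics/s10c.png',cv2.resize(im,None,fx=5,fy=5)[:,:,::-1])
E
```

```text
Frest [-14.6   0.7  11.3] [-0.0977  0.0008  0.0317]
at [ 0.507  -0.1057  0.0899] F [-11.1   1.4  14.7] open 0.003 t 21.9833
full shift mm [ 2.3  0.2 -0.3] rot deg [-0.33 -1.3   0.12] dist 0.0023
```

View pics/s10c.png

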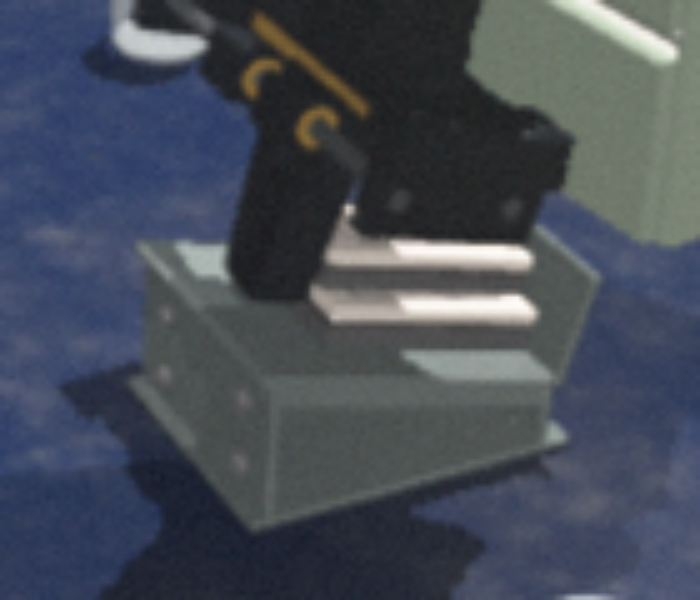

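Emit:
send_rows(moves=[0.006,0,-0.001,0,-0.5,0,0.018,0,-0.003,0,-1,0,0.022,0,-0.02,0,-1.3,0,0.022,0,-0.05,0,-1.3,0,0.022,0,-0.085,0,-1.3,0])

```text
clock: 22.45
tool_pos: [0.5082, -0.1056, 0.1777]
eef_rot: [0.03, 0.991, 0.002, -0.133]
contact_force: [1.5, -1.0, -0.1]
opening: 0.008
```

```bash
python3 - <<'E'
from p import *
rows([.45,.15,.25],down(-.06))
E
```

```text
at [ 0.5082 -0.1056  0.1777] F [ 1.5 -1.  -0.1] open 0.008 t 22.45
full shift mm [ 90.1 251.3 -51.6] rot deg [ -0.28 -15.25  -0.03] dist 0.2719
```

Emit:
send_rows(moves=[0.01,0.03,-0.02,0,-2,0,0.025,0.07,-0.035,0,-5,0,0.04,0.11,-0.05,0,-8,0,0.05,0.145,-0.05,0,-10,0,0.058,0.17,-0.05,0,-12,0])

```text
clock: 22.87
tool_pos: [0.4754, 0.0713, 0.2422]
eef_rot: [0.028, 0.999, 0.0, -0.026]
contact_force: [1.1, 0.3, 0.8]
opening: 0.008
```

Emit:
send_rows(moves=[0,0,0,0,0,0,0,0,0,0,0,0,0,0,0,0,0,0,0,0,0,0,0,0,0,0,0,0,0,0])

```text
clock: 23.28
tool_pos: [0.476, 0.0693, 0.2417]
eef_rot: [0.03, 0.999, -0.0, -0.026]
contact_force: [0.2, 0.1, 0.8]
opening: 0.001
```

```bash
python3 - <<'E'
from p import *
from m import rect
s=snap('top');w=cloud(s)
cv2.imwrite('pics/t11.png',cv2.resize(s['image'][190:300,360:460],None,fx=6,fy=5.4,interpolation=cv2.INTER_CUBIC)[:,:,::-1])
pr=Rs.inv().apply((w-O).reshape(-1,3)).reshape(480,640,3)
im=s['image'].astype(int).min(-1)
for lo,hi in [(.026,.038),(.010,.022)]:
    k=(pr[...,2]>lo)&(pr[...,2]<hi)&(abs(pr[...,1])<.05)&(pr[...,0]>-.125)&(pr[...,0]<.0)
    q=pr[k];print(len(q),rect(q[:,:2]),np.percentile(q,[1,99],axis=0).round(4).tolist(),np.median(q[:,2]))
for q in ['beaker','tuning_bottle','cone_case']:
    for o in imaging.silhouettes(q,s)[:1]:
        print(q,np.nanmean(w[o['pixels']],0).round(3))
s=snap('side','s11.png');im=s['image'][230:350,300:440];cv2.imwrite('pics/s11c.png',cv2.resize(im,None,fx=5,fy=5)[:,:,::-1])
E
```

```text
10 (array([ -1.3, -31.9]), array([ 2.1, 27.2]), -1.558) [[-0.0022, -0.0453, 0.0284], [-0.0002, -0.0195, 0.0375]] 0.03350223711472154Traceback (most recent call last):
  File "<stdin>", line 9, in <module>
    return _quantile_unchecked(
        a, q, axis, out, overwrite_input, method, keepdims, weights)
    return _ureduce(a,
                    func=_quantile_ureduce_func,
    ...<5 lines>...
                    overwrite_input=overwrite_input,
                    method=method)
    r = func(a, **kwargs)
    result = _quantile(arr,
                       quantiles=q,
    ...<2 lines>...
                       out=out,
                       weights=wgt)
    slices_having_nans = np.isnan(arr[-1, ...])
                                  ~~~^^^^^^^^^
IndexError: index -1 is out of bounds for axis 0 with size 0
```

View pics/t11.png

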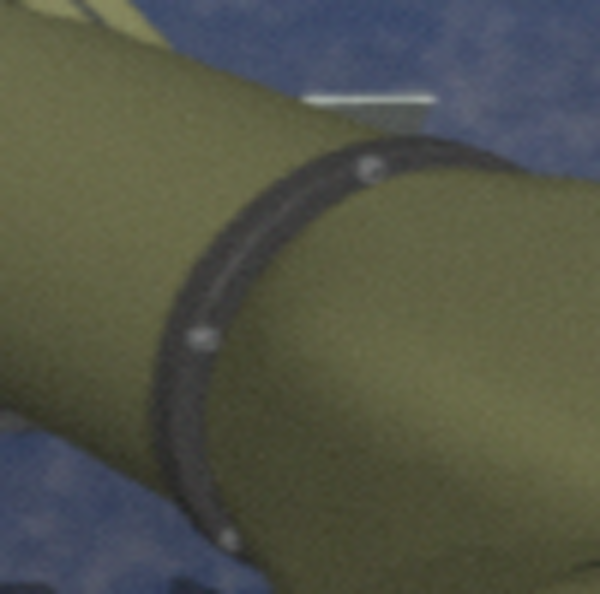

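The arm blocks the top view, so I'll move further left.

Emit:
send_rows(moves=[0,0.035,0,0,0,0,0.005,0.075,0,0,0,0,0.01,0.115,0,0,0,0,0.015,0.15,0,0,0,0,0.02,0.18,0,0,0,0])

```text
clock: 23.75
tool_pos: [0.4669, 0.2525, 0.2421]
eef_rot: [0.03, 0.999, 0.0, -0.026]
contact_force: [-0.4, -0.1, 0.4]
opening: 0.004
```

```bash
cat > chk.py <<'E'
from p import *
from m import rect
s=snap('top');w=cloud(s)
cv2.imwrite('pics/t12.png',cv2.resize(s['image'][190:300,360:460],None,fx=6,fy=5.4,interpolation=cv2.INTER_CUBIC)[:,:,::-1])
pr=Rs.inv().apply((w-O).reshape(-1,3)).reshape(480,640,3)
for lo,hi in [(.026,.038),(.010,.022)]:
    k=(pr[...,2]>lo)&(pr[...,2]<hi)&(abs(pr[...,1])<.05)&(pr[...,0]>-.125)&(pr[...,0]<-.003)
    q=pr[k];print(len(q))
    if len(q)>20:print(rect(q[:,:2]),np.percentile(q,[1,99],axis=0).round(4).tolist(),np.median(q[:,2]))
for q in ['beaker','tuning_bottle','cone_case']:
    for o in imaging.silhouettes(q,s)[:1]:
        print(q,np.nanmean(w[o['pixels']],0).round(3))
s=snap('side','s12.png');im=s['image'][230:350,300:440];cv2.imwrite('pics/s12c.png',cv2.resize(im,None,fx=5,fy=5)[:,:,::-1])
E
python3 chk.py
```

```text
656
(array([-48. ,   5.8]), array([90.6, 45.1]), 0.018) [[-0.0912, -0.0159, 0.0268], [-0.0039, 0.0214, 0.0364]] 0.03188287035864125
388
(array([-47.9,   1.6]), array([88.4, 61.1]), 0.005) [[-0.0913, -0.0283, 0.0106], [-0.0046, 0.032, 0.0214]] 0.015686641899479353
cone_case [ 0.517 -0.279  0.021]
```

View pics/t12.png

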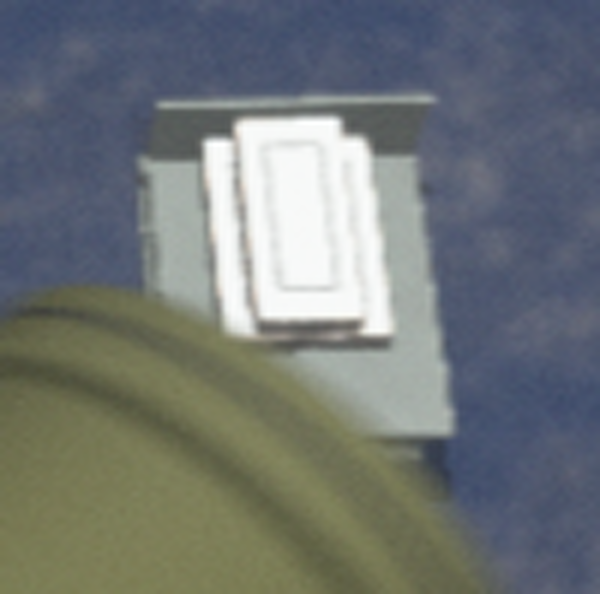

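View pics/s12c.png

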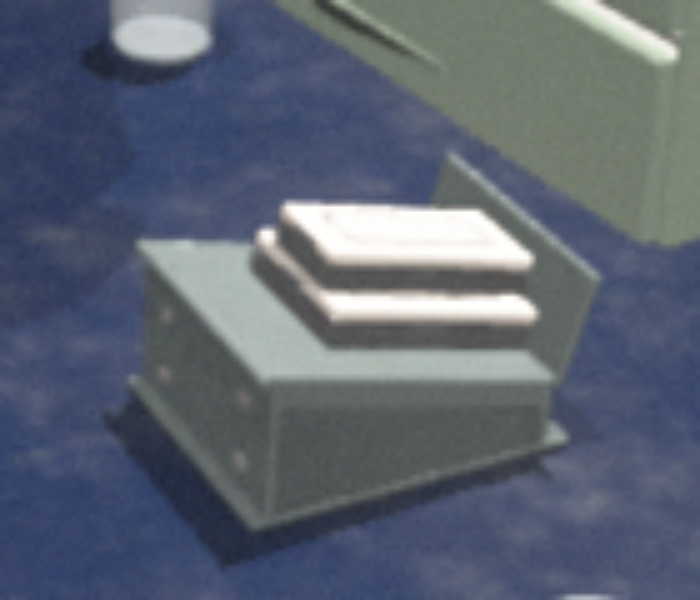

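View pics/s12.png

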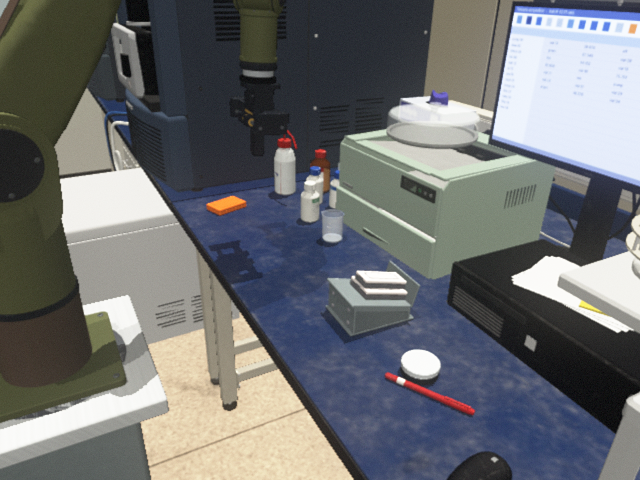

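```bash
python3 - <<'E'
from p import *
s=snap('side');w=cloud(s)
for q in ['beaker','tuning_bottle','cone_case']:
    o=imaging.look_for(q,s)[0];print(q,(np.array(o['box'])*[640,480,640,480]).round(1),np.round(o['score'],2))
d=np.load('/tmp/side0.npz')['image'].astype(int);e=np.abs(d-s['image']).sum(-1)
print(e[180:250,290:350].mean(),e[340:390,390:450].mean())
E
```

```text
beaker [332.7 224.6  24.2  31.3] 0.97
tuning_bottle [308.4 200.6  18.2  42. ] 0.79
cone_case [420.9 365.1  37.1  36.8] 0.56
17.697857142857142 6.066
```

The side view shows the stack seated on the stand (370,290). The beaker (332,225), bottle (310,200) and round case (420,365) are where they were. Handing in.

```bash
python3 -c "
from plant import r
print(r.finish_job())"
```

```text
the job is handed in; nothing more can be done
None
```

The wide case lies lid up on the sloping shelf and the narrow case lies flat on top of it, both against the backstop. I placed the wide one first and handed in at about 24 s of the 64 s allowed.

**How they were seated:** I slid each case down the slope while gripped, pushing until the backstop held it at about 11–12 N. I then pushed the near ends with closed fingers at about 15 N, first the wide case alone, then both together. Both times the fingers stopped at the same place, to within 0.2 mm.

**Last checks (top camera):**

| | Near end from backstop | Offset from shelf middle | Yaw from the stand |
|---|---|---|---|
| Wide case | 91 mm | about 2 mm | under 0.01 rad |
| Narrow case | 91 mm | about 3 mm | about 0.02 rad |

- **Gap at the backstop:** the cases are 90 mm long and the calibration is good to about 2 mm. The images alone therefore can't rule out a gap of about a millimetre. The pushes are the better evidence that there is none.
- **Bystanders:** the beaker, bottle and round case look unmoved in the side view. The round case's measured position matched within 1 mm. The arm hid the beaker and bottle from the top camera in the last check, so those two were confirmed only by eye.
- **Wrong units:** my first move was sent in millimetres instead of metres. The per-row speed cap limited it in free air and nothing was touched.

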